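Clip the key's snap hook onto the yellow bench eye

ROBOT

A 7-joint arm with a two-finger parallel gripper is mounted at the origin on a cart in front of the work surface, level with it; the furniture and walls round the work are solid. World frame = base frame: x ahead of the robot, y to its left, z up, the work surface at z = 0. Lengths are in m, angles in rad, forces in N, time in s.
With the tool pointing down it reaches from about 0.425 to 0.925 m from the base axis. Payload 6.8 kg.
Tool frame: the origin (TCP) lies on the mounting face of the last link; the fingertips stand 173 mm ahead of it and the grasp point (between the pads) lies 155 mm ahead of it (grip_point_offset is the distance from the TCP to the grasp point, in m); x points along the fingers, z is the direction in which the jaws open and shut, and the axes are right-handed (so a half turn about x gives the same grasp; the last joint's range is limited). The gripper opens to 85 mm and grips with 20 to 120 N. Pads are 22 mm wide; open, the fingers measure 114 mm over their backs; the gripper's body (76 mm by 85 mm) begins 54 mm behind the grasp point. The pads swing forward as they close: fully open they stand 13 mm farther back than shut.
Start: joints at [1.157, 0.477, 0.022, 1.555, -0.011, 1.109, -0.083], TCP at [0.203, -0.644, 0.405] pointing down, gripper open.
Joint ranges: [-2.96, 2.96], [-0.34, 2.1], [-1.41, 1.46], [0.24, 2.44], [-1.37, 4.51], [0.17, 1.92], [-2.96, 2.96]. Speed limits (rad/s): [2.39, 2.39, 3.14, 3.14, 3.14, 3.14, 3.14].

INTERFACE

Orientations are given as a rotation vector (axis times angle).
In Python, from bench import * gives the robot as it stands. The module is installed in compiled form; this text tells all that it offers.
- The arm moves only by the tool servo_tool, never from a script. Its argument "motion" is a list of rows, each a list of 5 numbers: the shift along the tool's x, y, z in m, then the turn about the tool's x in degrees, then the gripper command: -1 is fully open, 1 is shut, values between are in proportion. In form: [[dx, dy, dz, turn, fingers], ...]. A call has 1 to 8 rows; each row is the pose to reach, as a shift and turn from the pose measured when the call began, along the tool's axes at that moment; what a row does not reach only later rows make up. A row lasts 1/10 s, in which the tool goes at most 50 mm and 8.59 degrees, less where a joint would pass 70% of its speed; a pose out of reach is approached as far as the arm can. A call with a gripper value outside its range is refused whole. The fingers move at their own pace and stop on an object; "force" is the grip in N (left out, the last holds). Time passes only in rows, so rows that repeat a pose let the fingers close. It gives the time, the measured TCP pose, the force and the opening at its end, in the units of the state.
- get_obs(): the state, without advancing time (a new reading comes with each control period).
- grab_frame(name): name is "scene" or "top" or "wrist"; returns the picture (480x640x3 uint8, red, green, blue); there is no depth.
- camera_params(name): a dict with "mtx" (3x3 intrinsics, pixels), "world_to_cam" (4x4, takes a point from world to camera coordinates); the wrist camera has in their place "T_tool_cam" (4x4, takes a point from camera to tool coordinates, whose origin is the TCP and whose axes are the tool frame's). Camera axes: x right, y down, z forward; pixel columns grow to the right and rows downward; lengths in m; the calibration is good to about 2 mm. A picture is of the moment at which its call begins: read the wrist's pose just before it. camera_params takes no time and is no camera call.
- hand_in(): hands the job in, once; it reports no verdict.
The state is a dict: "clock": time; "joints": joint angles; "qvel": joint speeds; "tau": joint torques, N m; "tcp_pos": TCP position; "orientation": TCP orientation; "contact_force": force on the tool from outside, world axes, zero at the start; "moment": the same for the moment, N m; "grip_width": finger opening in m.
Only numpy, scipy, OpenCV 4.12 (cv2) and the standard library are available. Lean on these libraries where they do the work, as an engineer would, in place of code of your own. Each camera call takes 0.05 s, during which the arm holds its last target. There are 200 camera calls.

TASK

Put the machine key back where it belongs: take the snap hook by its red key fob and push its sprung gate against one upright leg of the yellow eye until the leg is inside the hook and the gate has sprung shut behind it. Either leg of the yellow eye will do, but not the blue eye. Leave the hook lying flat on the bench and let go of it.

Things in the scene. Friction and masses are not known exactly. Their poses are not given: they have to be found in the camera images.
- clip_grip (a point): Centre of the red key fob of the loose snap hook (0.23 kg), 14 mm above the bench on which it lies flat. Fob: 60 mm long (x), 24 wide (y), 28 high (z); grip it across the 24 mm. +x points from the fob to the gate, z up. A brass key sticks out behind to x = -62 mm. In front, at this height, lies the hook's U frame; its rod's underside is 9 mm above the bench.
- clip_mouth (a point): Middle of the hook's mouth, 115 mm ahead of the fob centre (same axes). The U frame is 10 mm aluminium rod: arms along x at y = +25 and -25 mm, ending at x = +9 mm here; back bar at x = -71 mm. The mouth is shut by the gate, a 7 mm steel bar along y. A rod inside the hook stands at x between -62 and -8 mm of this point.
- gate (a joint): Sprung gate, hinged at a dark knuckle on the end of the y = +25 mm arm. 0 = shut, up to 1.5 rad as its free end (beside the other arm) swings inward to the fob; never outward; springs shut by itself. Pressing takes 2 to 5 N. An 8 mm rod entering at y = -15 to +5 mm (best -5) turns it 0.7 to 1.25 rad and slips past its free end only 30 to 50 mm inside the gate line, short of the back bar.
- yellow_eye_left_leg (a point): Yellow eye, fixed to the bench: an upside-down U of 8 mm rod, 65 mm high, its two upright legs 80 mm apart, on a strip 24 x 130 x 4 mm. This point is on the axis of the leg at its +y end, 14 mm above the bench. y runs along the U from the right leg to this one, x is square to the U, facing away from the robot, z up.
- yellow_eye_right_leg (a point): The same on the axis of the other (-y) leg of the yellow eye.
- blue_eye: A blue eye of the same make and size, not to be used; origin on the bench midway between its legs, y along the U, which spans y = -40 to +40 mm.
There are look-alikes about, which are no part of the job. Of the things that look like the part that bears clip_grip, take the one that is nearest to the robot's base at the start.

How it is judged:
By the outcome, as a careful person would: the job done as asked, in the order asked, and still so for the second after the job is handed in, with the robot touching nothing.
It also fails if it takes over 38 s, if anything falls off the work surface, if the arm or the gripper's body presses on something with over 40 N, if the wrist force passes 120 N, or if a joint passes its speed limit or range.

## Working session

There is one attempt and no reset: what is moved stays moved. The work goes in short steps, Python scripts to look and compute and a tool call to move; the robot and the scene stay as the last step left them, time stands still between calls to the robot, and variables do not carry over. Pictures are saved under pics/ and viewed, about 8 in all and at most 12, crops included, and the job is handed in when it is done.

Besides the shell and the picture viewer there is one more tool, called by a JSON object that holds its "op" and its "data", one argument or row to a line. servo_tool: Moves the arm, as the interface text tells. Its arguments: {"type":"object","properties":{"motion":{"type":"array","items":{"type":"array","items":{"type":"number"}}},"force":{"type":"number"}},"required":["motion"]}

```bash
mkdir -p pics; cat > h.py <<'E'
from bench import *
import numpy as np, cv2
from scipy.spatial.transform import Rotation as R
def snap(n,f):
    o=get_obs(); im=grab_frame(n); cv2.imwrite('pics/'+f,im[:,:,::-1]); return o,im
def cam(n,o=None):
    p=camera_params(n); K=np.array(p['mtx'])
    if n=='wrist':
        T=np.eye(4);T[:3,:3]=R.from_rotvec(o['orientation']).as_matrix();T[:3,3]=o['tcp_pos']
        W=np.linalg.inv(T@np.array(p['T_tool_cam']))
    else: W=np.array(p['world_to_cam'])
    return K,W
def atz(K,W,uv,z):
    d=W[:3,:3].T@np.linalg.inv(K)@np.array([*uv,1.]); c=-W[:3,:3].T@W[:3,3]
    return c+d*(z-c[2])/d[2]
def proj(K,W,p):
    q=K@(W@np.array([*p,1.]))[:3]; return q[:2]/q[2]
def tri(views):
    A=[];b=[]
    for K,W,uv in views:
        d=W[:3,:3].T@np.linalg.inv(K)@np.array([*uv,1.]);d/=np.linalg.norm(d);c=-W[:3,:3].T@W[:3,3]
        P=np.eye(3)-np.outer(d,d);A.append(P);b.append(P@c)
    return np.linalg.lstsq(np.vstack(A),np.hstack(b),rcond=None)[0]
E
python3 - <<'E'
from h import *
o,_=snap('top','top0.png');snap('scene','sc0.png')
print(o['clock'],R.from_rotvec(o['orientation']).as_matrix().round(3),o['tcp_pos'])
for n in('top','scene'):
    K,W=cam(n);print(n,K.round(1).tolist(),(-W[:3,:3].T@W[:3,3]).round(3),W[:3,:3].round(2).tolist())
E
```

```text
0.0 [[-0.001  0.954  0.301]
 [ 0.002  0.301 -0.954]
 [-1.    -0.    -0.002]] [ 0.20311767 -0.64341443  0.40368071]
top [[449.0, 0.0, 323.0], [0.0, 449.0, 243.6], [0.0, 0.0, 1.0]] [ 0.404 -0.01   0.968] [[-0.0, -1.0, -0.0], [-0.98, 0.0, -0.19], [0.19, 0.0, -0.98]]
scene [[438.4, 0.0, 319.8], [0.0, 438.4, 239.7], [0.0, 0.0, 1.0]] [0.121 0.623 0.71 ] [[-0.81, -0.59, 0.02], [-0.39, 0.51, -0.76], [0.44, -0.62, -0.65]]
```

View pics/top0.png

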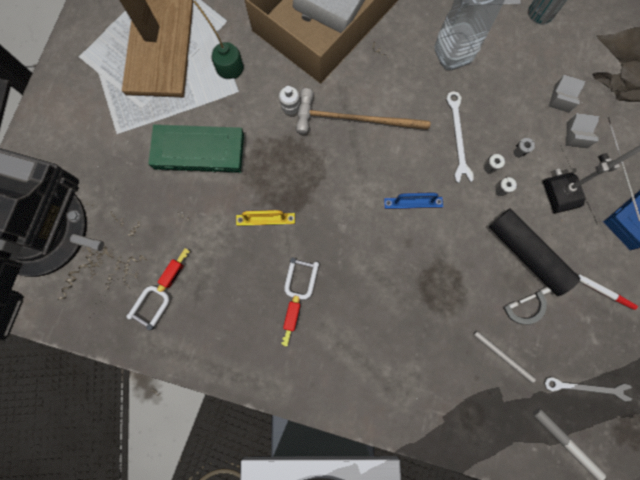

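View pics/sc0.png

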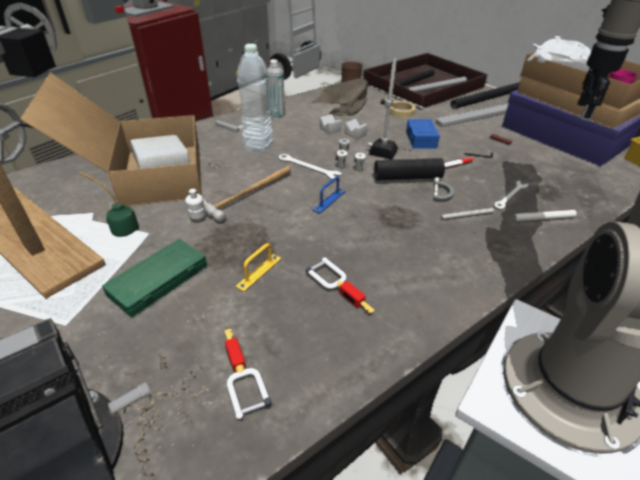

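The hook candidates are red fobs at top-view pixels (291,316) and (172,273). The robot base is at the bottom centre, so the (291,316) one looks nearer; I'll check this numerically. The yellow eye is at (265,217) and the blue one at (413,201).

```bash
cat > m.py <<'E'
from h import *
t=cv2.imread('pics/top0.png');s=cv2.imread('pics/sc0.png')
Kt,Wt=cam('top');Ks,Ws=cam('scene')
def blobs(im,lo,hi,lo2=None):
    h=cv2.cvtColor(im,cv2.COLOR_BGR2HSV);m=cv2.inRange(h,lo,hi)
    if lo2: m|=cv2.inRange(h,*lo2)
    n,l,st,c=cv2.connectedComponentsWithStats(m)
    return [(c[i].round(1),st[i,4],cv2.minAreaRect(np.argwhere(l==i)[:,::-1].astype(np.float32))) for i in range(1,n) if st[i,4]>25]
for nm,im,K,W in(('top',t,Kt,Wt),('scene',s,Ks,Ws)):
  for cn,a in(('red',((0,150,90),(6,255,255),((174,150,90),(180,255,255)))),('yel',((20,150,90),(32,255,255)))):
    for c,n,r in blobs(im,*a):
        p=atz(K,W,c,.014);print(nm,cn,c,n,'z14',p[:2].round(4),'dist',np.hypot(*p[:2]).round(3),[np.round(v,1).tolist() for v in r])
E
python3 m.py
python3 - <<'E'
import cv2
t=cv2.imread('pics/top0.png');s=cv2.imread('pics/sc0.png')
a=cv2.resize(t[195:355,220:340],None,fx=3.75,fy=3.75,interpolation=2)
b=cv2.resize(s[230:330,225:385],None,fx=2.1,fy=2.1,interpolation=2)
import numpy as np
c=np.zeros((600,450+340,3),np.uint8);c[:,:450]=a;c[:210,452:452+336]=b
d=cv2.resize(t[240:335,115:200],None,fx=3.9,fy=3.9,interpolation=2);c[215:215+370,452:452+331]=d[:370,:331]
cv2.imwrite('pics/crop0.png',c)
E
```

```text
top red [169.1 272.9] 303 z14 [0.5255 0.3227] dist 0.617 [[169.2, 272.8], [10.9, 28.2], 33.0]
top red [626.3 302.4] 124 z14 [ 0.4588 -0.6448] dist 0.791 [[626.8, 302.4], [21.5, 6.3], 26.6]
top red [291.5 315.9] 323 z14 [0.4335 0.0598] dist 0.438 [[291.5, 315.8], [11.6, 28.6], 13.2]
top yel [265.  217.5] 663 z14 [0.6466 0.1199] dist 0.658 [[265.5, 217.0], [14.0, 57.0], 90.0]
scene red [118.8   9.3] 40 z14 [ 2.9002 -1.0695] dist 3.091 [[118.5, 9.5], [5.0, 7.0], 90.0]
scene red [467.1 159.9] 35 z14 [ 0.4565 -0.6419] dist 0.788 [[467.5, 160.0], [3.7, 9.2], 78.7]
scene red [352.3 292.5] 303 z14 [0.4363 0.0539] dist 0.44 [[352.2, 293.5], [28.2, 14.0], 40.9]
scene red [234.3 352.3] 364 z14 [0.53   0.3156] dist 0.617 [[234.8, 353.4], [31.0, 13.3], 71.6]
scene yel [634.4 151.1] 260 z14 [ 0.0379 -1.0416] dist 1.042 [[632.5, 150.5], [29.0, 13.0], 90.0]
scene yel [257.5 267. ] 547 z14 [0.6515 0.1187] dist 0.662 [[254.3, 266.5], [22.3, 51.8], 48.4]
```

View pics/crop0.png

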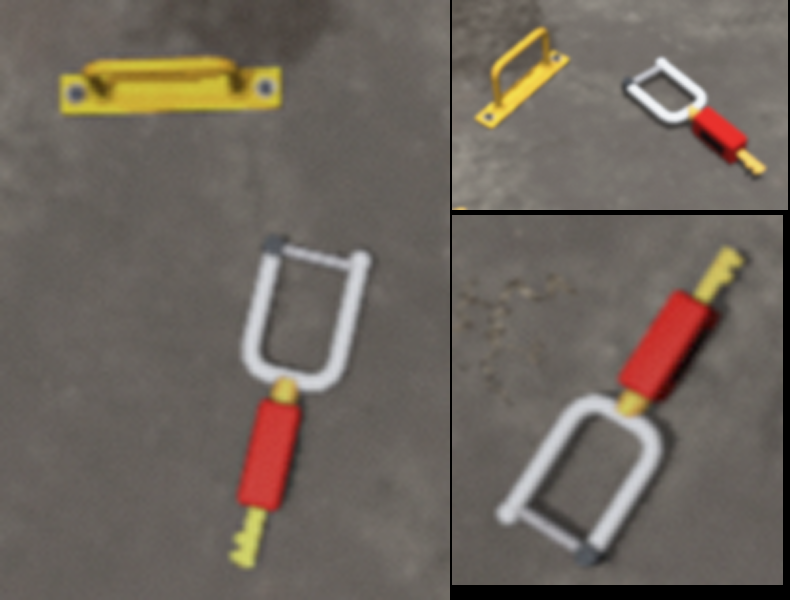

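Fob A at (291,316) is 0.44 m from the base and fob B at (172,273) is 0.62 m away. A is the nearest and is the one to take. The crop confirms the dark knuckle at A's left arm end (+y) and the gate across its mouth, with A pointing just right of the yellow eye.

```bash
cat >> h.py <<'E'
def go(p,head=None,o=None):
    """tool-frame shift to world TCP p; turn so that tool z = -hook y for hook heading (deg)"""
    o=o or get_obs();M=R.from_rotvec(o['orientation']).as_matrix()
    d=M.T@(np.array(p)-o['tcp_pos']);t=0
    if head is not None:
        cur=np.degrees(np.arctan2(M[1,2],M[0,2]));t=-((head-90-cur+180)%360-180)
    print('shift mm',(d*1000).round(1),'turn',round(t,1))
E
python3 - <<'E'
from h import *
print(np.array(camera_params('wrist')['T_tool_cam']).round(3).tolist(),camera_params('wrist')['mtx'])
go((.52,-.3,.38),-11);go((.48,.05,.38),-11)
E
```

```text
[[0.001, -0.28, 0.96, 0.031], [0.001, -0.96, -0.28, 0.071], [1.0, 0.001, -0.001, 0.0], [0.0, 0.0, 0.0, 1.0]] [[430.56892961   0.         325.42195503]
 [  0.         430.56892961 247.74238972]
 [  0.           0.           1.        ]]
shift mm [  24.1  405.5 -232.1] turn 28.5
shift mm [  24.7  472.8 -577.9] turn 28.5
```

{"op": "servo_tool", "data": {
  "motion": [
    [0.003,0.05,-0.03,8,-1],
    [0.006,0.1,-0.06,16,-1],
    [0.01,0.145,-0.09,24,-1],
    [0.012,0.19,-0.12,28.5,-1],
    [0.015,0.235,-0.15,28.5,-1],
    [0.018,0.28,-0.18,28.5,-1],
    [0.02,0.325,-0.21,28.5,-1],
    [0.024,0.37,-0.24,28.5,-1]
  ]
}}

```text
clock: 0.9
tcp_pos: [0.4583, -0.334, 0.3826]
orientation: [1.35, 1.114, -1.349]
contact_force: [0.1, -0.6, 0.4]
grip_width: 0.0852
```

```bash
python3 - <<'E'
from h import *
go((.47,.06,.38),-11)
E
```

```text
shift mm [   3.2  -63.6 -389. ] turn 0.0
```

{"op": "servo_tool", "data": {
  "motion": [
    [0,-0.005,-0.05,0,-1],
    [0,-0.01,-0.1,0,-1],
    [0,-0.02,-0.149,0,-1],
    [0,-0.03,-0.198,0,-1],
    [0,-0.04,-0.247,0,-1],
    [0,-0.05,-0.296,0,-1],
    [0,-0.06,-0.345,0,-1],
    [0.003,-0.064,-0.389,0,-1]
  ]
}}

```text
clock: 1.7
tcp_pos: [0.4688, 0.0623, 0.3804]
orientation: [1.349, 1.114, -1.348]
contact_force: [2.4, -0.6, -0.1]
grip_width: 0.0852
```

```bash
python3 - <<'E'
from h import *
o,_=snap('wrist','w1.png')
print(o['clock'],o['tcp_pos'],np.round(o['qvel'],2),R.from_rotvec(o['orientation']).as_matrix().round(3).tolist())
E
```

```text
1.7 [0.46877799 0.06226893 0.38038666] [-0.68  0.22 -0.32 -0.17  0.14 -0.03 -1.07] [[-0.0, 0.982, -0.19], [0.001, -0.19, -0.982], [-1.0, -0.001, -0.001]]
```

View pics/w1.png

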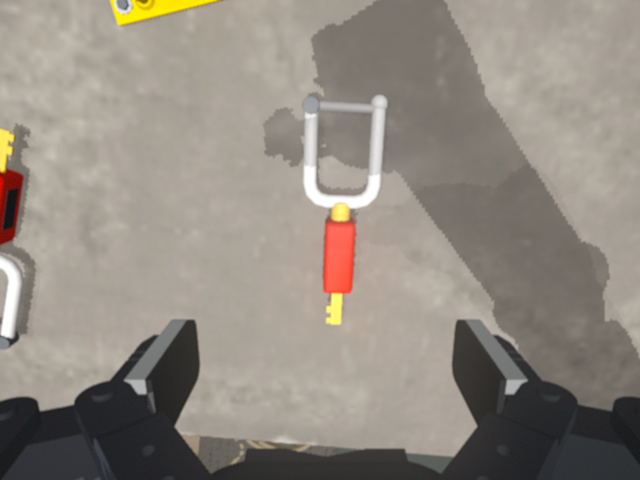

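The wrist view shows hook A with its fob at about (340,256), knuckle at (311,104) and gate free end at (379,103). The eye's strip is at the top left. I'll take a second view further forward and left, so that both the hook and the eye are in frame.

{"op": "servo_tool", "data": {
  "motion": [
    [0,0.04,-0.03,0,-1],
    [0,0.08,-0.06,0,-1],
    [0,0.08,-0.06,0,-1],
    [0,0.08,-0.06,0,-1]
  ]
}}

```text
clock: 2.15
tcp_pos: [0.5593, 0.1152, 0.3797]
orientation: [1.345, 1.124, -1.34]
contact_force: [0.2, -0.6, 0.0]
grip_width: 0.0857
```

```bash
python3 - <<'E'
from h import *
o,_=snap('wrist','w2.png')
print(o['clock'],o['tcp_pos'].tolist(),np.round(o['qvel'],3),o['orientation'].tolist())
E
```

```text
2.15 [0.5592721794732619, 0.11521217458036667, 0.37969908079529907] [ 0.018 -0.038  0.01   0.055 -0.003  0.005  0.005] [1.3453993856100386, 1.1238552535976043, -1.3395150139233287]
```

View pics/w2.png

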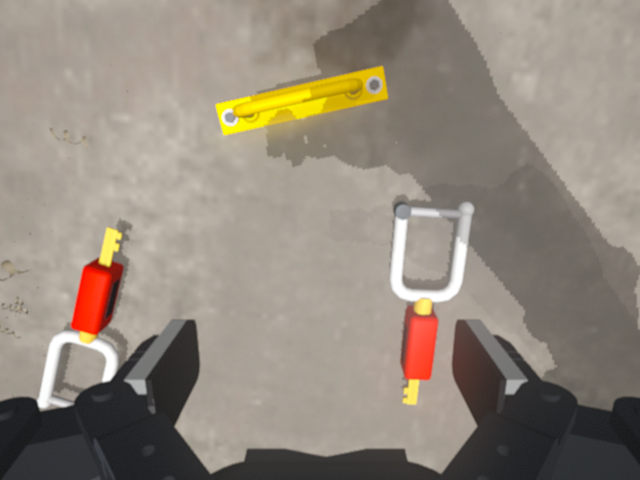

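```bash
cat > m2.py <<'E'
from h import *
from m import blobs,Kt,Wt,Ks,Ws
o={'tcp_pos':np.array([0.5592721794732619, 0.11521217458036667, 0.37969908079529907]),'orientation':[1.3453993856100386, 1.1238552535976043, -1.3395150139233287]}
K2,W2=cam('wrist',o); w=cv2.imread('pics/w2.png')
print('---')
for cn,a in(('red',((0,150,90),(6,255,255),((174,150,90),(180,255,255)))),('yel',((20,150,90),(32,255,255)))):
    for c,n,r in blobs(w,*a):
        if n>300: print(cn,c,n,atz(K2,W2,c,.02)[:2].round(4),cv2.boxPoints(r).round(0).tolist())
fob=[b for b in blobs(w,(0,150,90),(6,255,255),((174,150,90),(180,255,255))) if abs(b[0][0]-420)<20][0][0]
print('fob tri wrist+top',tri([(K2,W2,fob),(Kt,Wt,(291.5,315.9))]).round(4),'w+scene',tri([(K2,W2,fob),(Ks,Ws,(352.3,292.5))]).round(4))
kn=(402,211);tp=(466.5,209)
print('knuckle top',tri([(K2,W2,kn),(Kt,Wt,(220+273/3.75,195+243/3.75))]).round(4),'tip',tri([(K2,W2,tp),(Kt,Wt,(220+360/3.75,195+258/3.75))]).round(4))
k=atz(K2,W2,kn,.014)[:2];t=atz(K2,W2,tp,.014)[:2];m=(k+t)/2;print('kn,tip',k,t,np.linalg.norm(k-t))
f=atz(K2,W2,fob,.02)[:2];print('mid',m,'fob',f,'len',np.linalg.norm(m-f),'heading',np.degrees(np.arctan2(*(m-f)[::-1])))
C=[atz(K2,W2,c,.004)[:2] for c in((217,104),(384,66),(388,99),(223,136))];print('strip',np.round(C,4).tolist(),np.mean(C,0))
for h in((230.5,117.5),(375,85)):print('hole',atz(K2,W2,h,.004)[:2])
for h in((250,118),(353,93)):print('foot',atz(K2,W2,h,.004)[:2])
E
python3 m2.py | sed -n '/---/,$p'
```

```text
---
red [ 94.5 296.6] 2343 [0.5264 0.3175] [[69.0, 328.0], [86.0, 255.0], [123.0, 264.0], [106.0, 337.0]]
red [420.1 347. ] 1763 [0.433  0.0581] [[401.0, 377.0], [410.0, 313.0], [438.0, 317.0], [430.0, 381.0]]
yel [302.7 100.3] 5181 [0.6464 0.1181] [[215.0, 103.0], [382.0, 65.0], [390.0, 98.0], [222.0, 136.0]]
yel [109.4 246.8] 430 [0.5654 0.2916] [[97.0, 263.0], [108.0, 228.0], [123.0, 232.0], [113.0, 268.0]]
fob tri wrist+top [0.4335 0.0588 0.0212] w+scene [0.4334 0.0585 0.0202]
knuckle top [0.5522 0.0578 0.0175] tip [0.5439 0.0078 0.0151]
kn,tip [0.55141703 0.0572248 ] [0.54399598 0.00706936] 0.05070147922129815
mid [0.54770651 0.03214708] fob [0.43296548 0.05814899] len 0.11765034541611669 heading -12.768364909571611
strip [[0.6564, 0.1836], [0.6601, 0.0548], [0.6366, 0.0551], [0.6326, 0.1849]] [0.64641139 0.11962118]
hole [0.6449462  0.17585662]
hole [0.64819627 0.06333698]
foot [0.64190172 0.16118849]
foot [0.64557164 0.08049108]
```

```bash
python3 - <<'E'
from h import *
go((.433,.0585,.25),-12)
E
```

```text
shift mm [ 129.7 -112.9   78.3] turn 1.6
```

{"op": "servo_tool", "data": {
  "motion": [
    [0.02,-0.03,0.02,1,-1],
    [0.045,-0.06,0.04,1.6,-1],
    [0.07,-0.085,0.06,1.6,-1],
    [0.095,-0.108,0.075,1.6,-1],
    [0.12,-0.113,0.078,1.6,-1],
    [0.13,-0.113,0.078,1.6,-1],
    [0.13,-0.113,0.078,1.6,-1]
  ]
}}

```text
clock: 2.9
tcp_pos: [0.4323, 0.0582, 0.2491]
orientation: [1.364, 1.108, -1.363]
contact_force: [-0.7, 0.0, 0.2]
grip_width: 0.0854
```

```bash
python3 - <<'E'
from h import *
o,_=snap('wrist','w3.png');print(np.round(o['qvel'],2))
go((.433,.0585,.176),-12,o)
K,W=cam('wrist',o)
from m import blobs
print('---')
for c,n,r in blobs(cv2.imread('pics/w3.png'),(0,150,90),(6,255,255),((174,150,90),(180,255,255))):
    if n>300: print(c,n,atz(K,W,c,.024),[atz(K,W,q,.028)[:2].round(4).tolist() for q in cv2.boxPoints(r)])
E
```

```text
[-0.   -0.02 -0.01 -0.05 -0.01  0.02  0.01]
shift mm [73.1  0.9 -0.1] turn -0.1
top red [169.1 272.9] 303 z14 [0.5255 0.3227] dist 0.617 [[169.2, 272.8], [10.9, 28.2], 33.0]
top red [626.3 302.4] 124 z14 [ 0.4588 -0.6448] dist 0.791 [[626.8, 302.4], [21.5, 6.3], 26.6]
top red [291.5 315.9] 323 z14 [0.4335 0.0598] dist 0.438 [[291.5, 315.8], [11.6, 28.6], 13.2]
top yel [265.  217.5] 663 z14 [0.6466 0.1199] dist 0.658 [[265.5, 217.0], [14.0, 57.0], 90.0]
scene red [118.8   9.3] 40 z14 [ 2.9002 -1.0695] dist 3.091 [[118.5, 9.5], [5.0, 7.0], 90.0]
scene red [467.1 159.9] 35 z14 [ 0.4565 -0.6419] dist 0.788 [[467.5, 160.0], [3.7, 9.2], 78.7]
scene red [352.3 292.5] 303 z14 [0.4363 0.0539] dist 0.44 [[352.2, 293.5], [28.2, 14.0], 40.9]
scene red [234.3 352.3] 364 z14 [0.53   0.3156] dist 0.617 [[234.8, 353.4], [31.0, 13.3], 71.6]
scene yel [634.4 151.1] 260 z14 [ 0.0379 -1.0416] dist 1.042 [[632.5, 150.5], [29.0, 13.0], 90.0]
scene yel [257.5 267. ] 547 z14 [0.6515 0.1187] dist 0.662 [[254.3, 266.5], [22.3, 51.8], 48.4]
---
[325.2 266.5] 5807 [0.4362803  0.05801997 0.024     ] [[0.4683, 0.0623], [0.4637, 0.0404], [0.4046, 0.0519], [0.4096, 0.0757]]
```

View pics/w3.png

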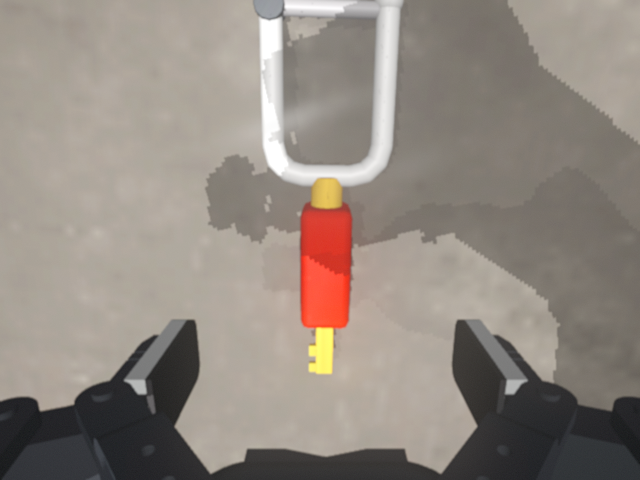

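The fob is centred between the fingers at about (325,266) and aligned within 1°. I'll descend and close.

{"op": "servo_tool", "data": {
  "motion": [
    [0.025,0.003,0,-0.5,-1],
    [0.05,0.003,0,-0.5,-1],
    [0.073,0.003,0,-0.5,-1],
    [0.073,0.003,0,-0.5,-1],
    [0.073,0.003,0,-0.5,1],
    [0.073,0.003,0,-0.5,1],
    [0.073,0.003,0,-0.5,1],
    [0.073,0.003,0,-0.5,1]
  ],
  "force": 60
}}

```text
clock: 3.75
tcp_pos: [0.4365, 0.0585, 0.1779]
orientation: [1.361, 1.111, -1.354]
contact_force: [-0.4, -0.6, -0.1]
grip_width: 0.0279
```

{"op": "servo_tool", "data": {
  "motion": [
    [0,0,0,0,1],
    [0,0,0,0,1],
    [0,0,0,0,1]
  ]
}}

```text
clock: 4.05
tcp_pos: [0.4365, 0.0584, 0.1782]
orientation: [1.361, 1.111, -1.353]
contact_force: [-0.9, -0.7, 5.1]
grip_width: 0.0231
```

```bash
python3 - <<'E'
from h import *
go((.436,.058,.25),1.7);go((.5076,.0846,.1785),1.7)
E
```

```text
shift mm [-71.8  -0.4   0.1] turn -13.3
shift mm [ -0.1  64.4 -39.9] turn -13.3
```

Gripped at 23 mm opening. Next I lift slightly, turn square to the eye and stage short of the right leg.

{"op": "servo_tool", "data": {
  "motion": [
    [-0.012,0,0,0,1],
    [-0.012,0.01,-0.01,-4,1],
    [-0.012,0.022,-0.02,-8,1],
    [-0.012,0.035,-0.03,-13.3,1],
    [-0.012,0.048,-0.036,-13.3,1],
    [-0.012,0.0546,-0.038,-13.3,1],
    [-0.012,0.0546,-0.038,-13.3,1],
    [-0.012,0.0546,-0.038,-13.3,1]
  ]
}}

```text
clock: 4.85
tcp_pos: [0.4968, 0.0842, 0.1903]
orientation: [1.191, 1.227, -1.185]
contact_force: [-0.8, -0.1, -2.9]
grip_width: 0.0224
```

```bash
python3 - <<'E'
from h import *
o,_=snap('wrist','w4.png');print(np.round(o['qvel'],2),o['tcp_pos'].tolist(),o['orientation'].tolist(),o['contact_force'])
E
```

```text
[-0.   -0.   -0.    0.01 -0.   -0.   -0.  ] [0.4968357216447352, 0.0842494938042056, 0.19029217327219328] [1.1907702303165795, 1.227374263612016, -1.1851111601456663] [-0.84503837 -0.07721174 -2.94043575]
```

View pics/w4.png

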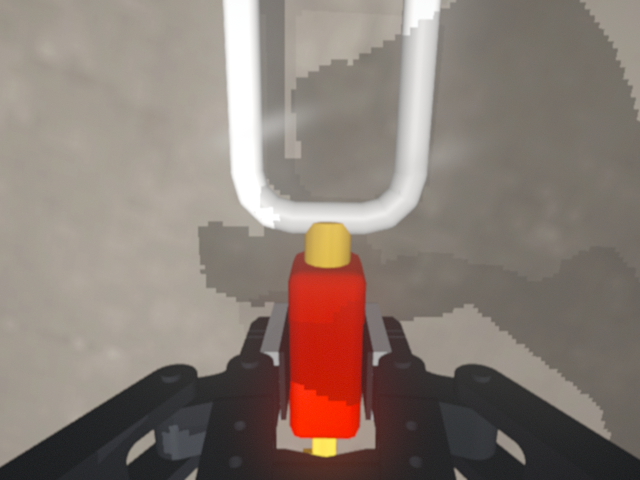

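The fob is held squarely, centred at column 326, but the wrist camera cannot see the mouth. I'll use the top and scene views for alignment.

```bash
python3 - <<'E'
from h import *
snap('top','top1.png');snap('scene','sc1.png')
t=cv2.imread('pics/top1.png');s=cv2.imread('pics/sc1.png')
a=cv2.resize(t[190:310,230:330],None,fx=4,fy=4,interpolation=2)
b=cv2.resize(s[230:330,220:320],None,fx=4,fy=4,interpolation=2)
c=np.zeros((480,800,3),np.uint8);c[:,:400]=a;c[:400,400:]=b
cv2.imwrite('pics/c1.png',c)
E
```

```text
(no output)
```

View pics/c1.png

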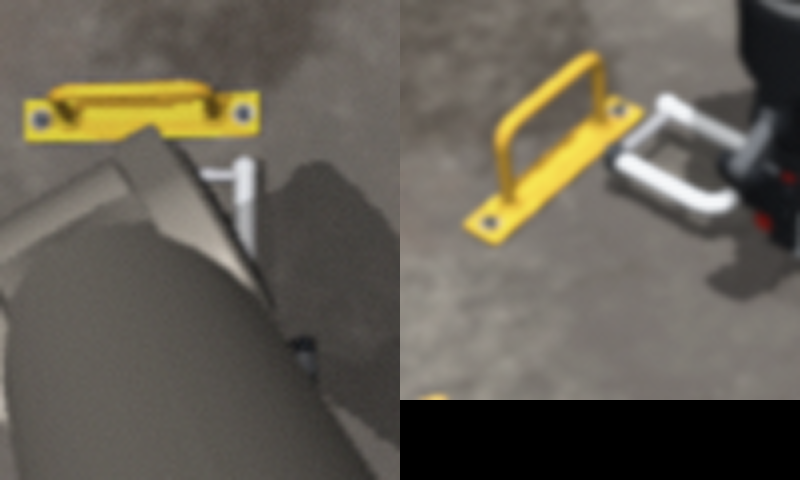

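```bash
python3 - <<'E'
from h import *
Kt,Wt=cam('top');Ks,Ws=cam('scene')
tip=((230+245/4,190+167/4),(220+267/4,230+105/4))
print('tip tri',tri([(Kt,Wt,tip[0]),(Ks,Ws,tip[1])]).round(4),atz(Kt,Wt,tip[0],.026)[:2],atz(Ks,Ws,tip[1],.026)[:2])
print('knuckle',atz(Ks,Ws,(220+217/4,230+158/4),.026)[:2])
print('R foot top',atz(Kt,Wt,(230+214/4,190+112/4),.006)[:2],'scene',atz(Ks,Ws,(220+200/4,230+120/4),.004)[:2])
print('L foot top',atz(Kt,Wt,(230+68/4,190+117/4),.006)[:2],'scene',atz(Ks,Ws,(220+106/4,230+204/4),.004)[:2])
print('holes top',atz(Kt,Wt,(230+41/4,190+119/4),.004)[:2],atz(Kt,Wt,(230+242/4,190+113/4),.004)[:2])
print('holes scene',atz(Ks,Ws,(220+90/4,230+222/4),.004)[:2],atz(Ks,Ws,(220+219/4,230+110/4),.004)[:2])
E
```

```text
tip tri [0.6118 0.0612 0.0273] [0.61176031 0.06116156] [0.61309369 0.06026998]
knuckle [0.60737933 0.11078249]
R foot top [0.64733009 0.08008052] scene [0.65188105 0.07613125]
L foot top [0.64488937 0.16062446] scene [0.64814546 0.15957589]
holes top [0.64432674 0.17588303] [0.64719026 0.06477458]
holes scene [0.64558261 0.17496629] [0.64868674 0.06278575]
```

The hook centreline is at y≈0.086 and the leg at (0.647,0.080), so the leg will enter at about hook y = -6 mm, which is good. I'll lower to just above the bench and advance.

{"op": "servo_tool", "data": {
  "motion": [
    [0.005,0,0,0,1],
    [0.0105,0.005,0,0,1],
    [0.0105,0.015,0,0,1],
    [0.0105,0.025,0,0,1],
    [0.0105,0.035,0,0,1],
    [0.0105,0.045,0,0,1],
    [0.0105,0.055,0,0,1],
    [0.0105,0.065,0,0,1]
  ],
  "force": 80
}}

```text
clock: 5.8
tcp_pos: [0.5621, 0.0864, 0.1795]
orientation: [1.19, 1.228, -1.186]
contact_force: [-3.9, -0.7, -2.6]
grip_width: 0.0225
```

{"op": "servo_tool", "data": {
  "motion": [
    [0,0.008,0,0,1],
    [0,0.016,0,0,1],
    [0,0.022,0,0,1],
    [0,0.022,0,0,1]
  ]
}}

```text
clock: 6.2
tcp_pos: [0.5855, 0.0869, 0.1798]
orientation: [1.192, 1.227, -1.184]
contact_force: [0.2, -0.2, -3.0]
grip_width: 0.0226
```

The push peaked at 3.9 N and fell back to 0.2 N, so the leg appears to have slipped past the gate. I'll check in the images.

```bash
cat > look.py <<'E'
from h import *
import sys
n=sys.argv[1]
snap('top','t%s.png'%n);snap('scene','s%s.png'%n)
t=cv2.imread('pics/t%s.png'%n);s=cv2.imread('pics/s%s.png'%n)
c=np.zeros((480,800,3),np.uint8)
c[:,:400]=cv2.resize(t[180:300,230:330],None,fx=4,fy=4,interpolation=2)
c[:400,400:]=cv2.resize(s[220:300,230:310],None,fx=5,fy=5,interpolation=2)
cv2.imwrite('pics/c%s.png'%n,c)
E
python3 look.py 2
```

```text
(no output)
```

View pics/c2.png

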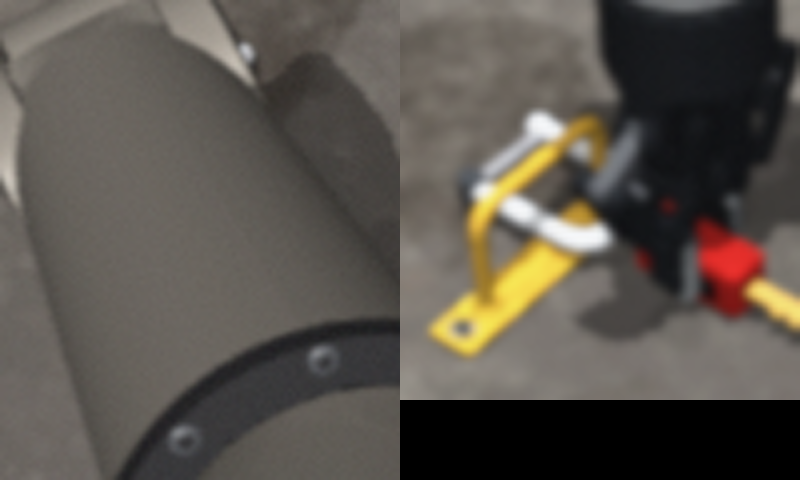

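The scene crop shows the gate bar straight from the knuckle at (470,185) to the free tip at (535,125), beyond the eye, with the leg inside. I'll draw back 15 mm as a latch check, lower and release.

{"op": "servo_tool", "data": {
  "motion": [
    [0,-0.007,0,0,1],
    [0,-0.015,0,0,1],
    [0.001,-0.015,0,0,1],
    [0.0017,-0.015,0,0,1],
    [0.0017,-0.015,0,0,1]
  ]
}}

```text
clock: 6.8
tcp_pos: [0.5677, 0.0865, 0.1783]
orientation: [1.187, 1.23, -1.189]
contact_force: [-8.1, -0.9, 10.0]
grip_width: 0.0225
```

{"op": "servo_tool", "data": {
  "motion": [
    [0,0,0,0,-0.1],
    [0,0,0,0,-0.1],
    [0,0,0,0,-1],
    [0,0,0,0,-1],
    [0,0,0,0,-1],
    [0,0,0,0,-1]
  ]
}}

```text
clock: 7.4
tcp_pos: [0.5678, 0.0866, 0.1783]
orientation: [1.187, 1.23, -1.189]
contact_force: [0.2, -0.5, -0.5]
grip_width: 0.0852
```

{"op": "servo_tool", "data": {
  "motion": [
    [-0.02,0,0,0,-1],
    [-0.06,0,0,0,-1],
    [-0.1,0,0,0,-1],
    [-0.15,-0.01,0,0,-1],
    [-0.2,-0.03,0,0,-1],
    [-0.2,-0.07,0,0,-1],
    [-0.2,-0.08,0,0,-1],
    [-0.2,-0.08,0,0,-1]
  ]
}}

```text
clock: 8.2
tcp_pos: [0.4875, 0.0832, 0.3788]
orientation: [1.186, 1.23, -1.189]
contact_force: [0.3, -0.2, 0.1]
grip_width: 0.0854
```

```bash
python3 - <<'E'
from h import *
o,_=snap('wrist','w5.png');snap('scene','s5.png')
w=cv2.imread('pics/w5.png');s=cv2.imread('pics/s5.png')
c=np.zeros((480,800,3),np.uint8);c[:360,:480]=cv2.resize(w,(480,360));c[:320,480:]=cv2.resize(s[225:305,235:315],(320,320),interpolation=2)
cv2.imwrite('pics/c5.png',c);print(o['clock'],np.round(o['qvel'],2),o['tcp_pos'].tolist())
E
```

```text
8.2 [-0.    0.05  0.02 -0.05  0.01 -0.01  0.  ] [0.4874842428086764, 0.08319551040880277, 0.3788142283418875]
```

View pics/c5.png

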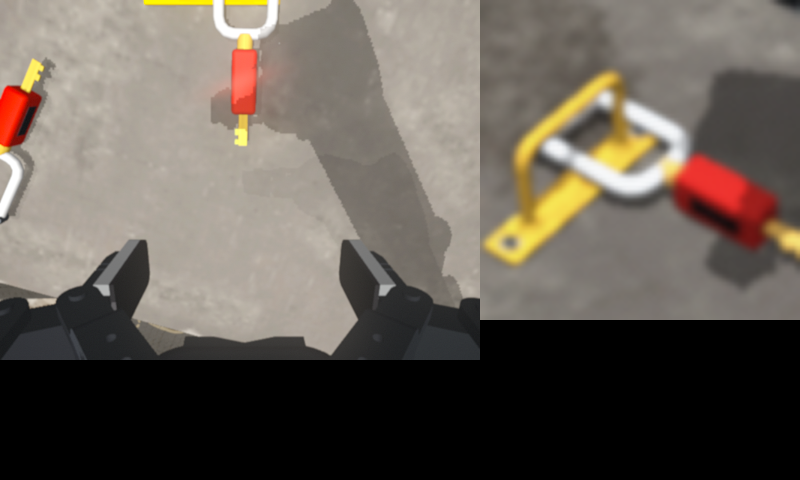

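The scene crop shows the leg inside the U, but the eye's bar hides the gate. There was also an odd -8 N along x just before release. I'll look straight down from further forward.

{"op": "servo_tool", "data": {
  "motion": [
    [0,0.04,0,0,-1],
    [0,0.08,0.01,0,-1],
    [0,0.12,0.02,0,-1],
    [0,0.15,0.04,0,-1],
    [0,0.15,0.04,0,-1],
    [0,0.15,0.04,0,-1]
  ]
}}

```text
clock: 8.9
tcp_pos: [0.6417, 0.047, 0.3755]
orientation: [1.188, 1.231, -1.191]
contact_force: [-0.4, 0.9, -0.7]
grip_width: 0.0853
```

```bash
python3 - <<'E'
from h import *
o,_=snap('wrist','w6.png');o2,_=snap('top','t6.png');K,W=cam('wrist',o)
w=cv2.imread('pics/w6.png');u,v=proj(K,W,(.66,.083,.014)).astype(int);print(u,v)
u=int(np.clip(u,100,540));v=int(np.clip(v,75,405))
t=cv2.imread('pics/t6.png')
c=np.zeros((600,800,3),np.uint8);c[:]=cv2.resize(w[max(v-75,0):max(v-75,0)+150,u-100:u+100],(800,600),interpolation=2)
c[350:,:200]=cv2.resize(t[195:257,240:290],(200,250),interpolation=2)
cv2.imwrite('pics/c6.png',c)
E
```

```text
281 188
```

View pics/c6.png

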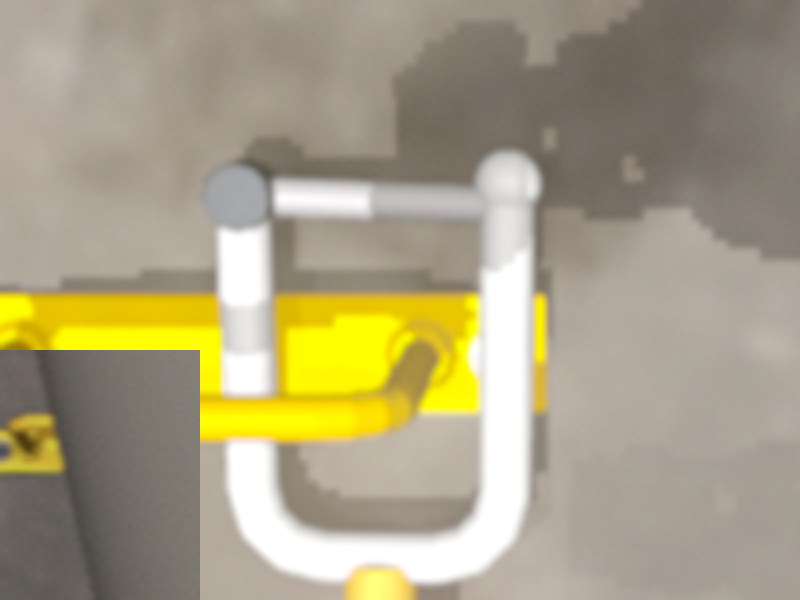

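The right leg's foot, at (420,352), is inside the frame. The gate is straight and shut from the knuckle (238,195) to the tip (507,185). The hook lies flat and the robot is clear of it.

```bash
python3 -c "
from bench import *
print(get_obs()['clock'],hand_in())"
```

```text
the job is handed in; nothing more can be done
9.0 None
```

The hook is clipped onto the right leg of the yellow eye, lying on the bench and released. I handed the job in at 9.0 s; no verdict is reported.

- **Which hook:** I took the one nearest the base, 0.44 m away against 0.62 m for the look-alike. I gripped it by the red fob, turned it square to the eye and pushed the gate onto the leg.
- **Push:** the force read 3.9 N in mid-push and 0.2 N at the end, as expected when the leg slips past the gate.
- **Last look, from above:** the leg is inside the frame and the gate is straight and shut behind it. The open gripper is well above the hook and the wrist force is near zero.
- **Unexplained reading:** just before release the wrist showed about -8 N along x and 10 N up. Pressing the fob onto the bench probably caused it. It vanished when the fingers opened, and the last picture showed nothing wrong.
- **Not measured:** I judged the hook to be lying flat from the images and the release height, not by a separate height measurement.

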